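Third hand for the display post

ROBOT

A 6-joint arm with a two-finger parallel gripper is mounted at the origin on the work surface. World frame = base frame: x ahead of the robot, y to its left, z up, the work surface at z = 0. Lengths are in m, angles in rad, forces in N, time in s.
With the tool pointing down it reaches from about 0.35 to 0.975 m from the base axis. Payload 4.9 kg.
Tool frame: the origin (TCP) lies midway between the tips of the shut fingers; the grasp point (between the pads) lies 19 mm behind it; z points along the fingers, y is the line along which they close (so a half turn about z gives the same grasp; the last joint's range is limited). The gripper opens to 85 mm and grips with 20 to 120 N. Pads are 22 mm wide; open, the fingers measure 114 mm over their backs; the gripper's body (76 mm by 85 mm) begins 54 mm behind the grasp point. The pads swing forward as they close: fully open they stand 13 mm farther back than shut.
Start: joints at [-1.369, 0.053, 1.613, -0, 1.476, -0.119], TCP at [0.197, -0.593, 0.231] pointing down, gripper open.
Joint ranges: [-3.01, 3.01], [-1.01, 2.22], [0.06, 2.58], [-1.02, 4.17], [0.09, 2.62], [-3.14, 3.14]. Speed limits (rad/s): [2.57, 2.57, 3.14, 3.14, 3.14, 3.14].

INTERFACE

Orientations are given as a rotation vector (axis times angle).
In Python, from station import telemetry, optics, ctrl gives the robot as it stands.
- The arm moves only by the shell command python3 -m pendant 'ROWS' [FORCE]. ROWS is JSON, one flat list of numbers, 7 for each row, row after row: the turn, a rotation vector about the tool's x, y, z as a fraction of full scale, then the shift along the tool's x, y, z as a fraction of full scale, then the opening, from 0 (shut) to 1 (fully open). In form: [ax, ay, az, tx, ty, tz, fingers, ax, ay, az, tx, ty, tz, fingers, ...]. A call has 1 to 12 rows; each row is the pose to reach, as a shift and turn from the pose commanded when the call began, along the tool's axes at that moment; what a row does not reach only later rows make up. Full scale, the value 1, is 300 mm for a shift and 30 degrees for a turn. A row lasts 1/8 s, in which the tool goes at most 62.5 mm and 10.7 degrees, less where a joint would pass 70% of its speed; a pose out of reach is approached as far as the arm can. A call with a number of a shift or a turn outside -1 to 1 is refused whole. A call with a gripper value outside its range is refused whole. The fingers move at their own pace and stop on an object; FORCE is the grip in N (left out, the last holds). Time passes only in rows, so rows that repeat a pose let the fingers close. It gives the time, the measured TCP pose, the force, the opening and the grip force at its end, in the units of the state.
- telemetry.get_obs(): the state, without advancing time (a new reading comes with each control period).
- optics.get_image(name): name is "scene" or "top" or "wrist"; returns a dict with "image" (420x560x3 uint8, red, green, blue), "depth" (420x560 float32, m along the optical axis (not along the pixel's ray), 0 where there is no reading), "fx", "fy", "cx", "cy" (pixels), "rvec" (rotation vector, rad) and "tvec" (3), from world to camera coordinates, as OpenCV has them. Camera axes: x right, y down, z forward; pixel columns grow to the right and rows downward; lengths in m; the calibration is good to about 2 mm. A picture is of the moment at which its call begins.
- ctrl.finish_job(): hands the job in; it is judged then, once.
The state is a dict: "t": time; "q": joint angles; "dq": joint speeds; "effort": joint torques, N m; "tool_pos": TCP position; "tool_rot": TCP orientation; "contact_force": force on the tool from outside, world axes, zero at the start; "wrist_torque": the same for the moment, N m; "opening": finger opening in m; "grip_force": force on a finger pad.
Only numpy, scipy, OpenCV 4.12 (cv2) and the standard library are available. Lean on these libraries where they do the work, as an engineer would, in place of code of your own. Each camera call takes 0.05 s, during which the arm holds its last target. There are 200 camera calls.

TASK

Pick up the toppled walnut post and stand it upright, brass foot flat on the plywood baseboard, in front of the aluminium fence and clear of it. Then push it squarely against the middle of the sprung fence until the fence's pointer stands in the green zone, about 9 N, never driving the fence into its end stop, and keep that push steady for a good two seconds while I get ready to screw the foot down. Finish while still holding the post pressed like that, and leave the hammer, the jar and the copper bowl where they are.

Things in the scene. Friction and masses are not known exactly. Their poses are not given: they have to be found in the camera images.
- post_mid (a point): Centre of the loose post, half-way up: a dark walnut upright 32 mm (x) by 44 mm (y) on a brass T foot 90 mm (x) by 44 mm (y) by 8 mm thick; total height 110 mm; this point is 55 mm above the foot's underside. Axes: z from foot to top end, x along the foot's wings, y through the 44 mm depth. 0.26 to 0.47 kg, mostly in the foot.
- fixture: The fixture, fixed to the bench. Origin on the bench under the centre of its plywood board, 240 (x) by 170 (y) by 12 mm thick. Its x axis is the push direction, away from the robot within 0.3 rad; z up. Blue spring housing on the board at x from 70 to 115 mm, 110 mm wide, its top 90 mm above the bench with white, green and red zones. The board in front of the fence is free for 150 mm.
- fence_face (a point): Point on the front face of the sprung aluminium fence, which the post is pressed on; moves with it. On the centre line, 54 mm above the bench; axes as the fixture's; at rest 30 mm from its origin along x. The fence is an upright plate 8 mm thick, shaped as an upturned T: 100 mm wide (y) from 14 to 60 mm above the bench, then a 28 mm wide tongue up to 120 mm.
- fence (a joint): How far the fence is pushed back along the fixture's x, in m: 0 at rest, 0.025 at its end stop. Its spring pushes back with 0.7 N per mm, no preload. The black pointer bar on top is over the green zone from 0.008 to 0.018 (5.6 to 12.6 N), middle 0.013, and over red beyond.
- post_foot (a point): Centre of the underside of the post's foot, axes as post_mid. The faces of foot and post with normal y are flush: the post starts lying flat on one of them, z level and pointing away from the robot within about 0.6 rad, and one of them goes flat on the fence.
- board_top (a point): Point on the upper face of the baseboard, 12 mm above the bench, 30 mm before the fixture's origin (60 mm in front of the resting fence face), on the centre line; axes are those of the fixture.
- hammer: A hammer lying on the bench, 220 mm long, leave alone. Origin near its middle, on the underside; handle to its -x.
- jar: A jar with black lid, 56 mm across, 65 mm high, leave alone. Origin under its centre.
- bowl: A copper bowl, 90 mm across the rim, 35 mm high, leave alone. Origin under its centre.
Things that resemble listed ones, but are neither listed nor needed, are in the scene too. What is shaped like the part that bears post_mid but blue, red or turquoise is not meant.

How it is judged:
By the outcome, as a careful person would: the job done as asked, in the order asked, and still so for the second after the job is handed in, while the arm keeps its last pose, push and grip.
It also fails if it takes over 54 s, if anything falls off the work surface, if the arm or the gripper's body presses on something with over 40 N, if the wrist force passes 120 N, or if a joint passes its speed limit or range.

## Working session

There is one attempt and no reset: what is moved stays moved. The work goes in short steps, Python scripts to look and compute and a shell command to move; the robot and the scene stay as the last step left them, time stands still between calls to the robot, and variables do not carry over. Pictures are saved under pics/ and viewed, at most 10 in all, crops included, and the job is handed in when it is done.

```bash
mkdir -p pics; ls; cat > h.py <<'E'
import numpy as np,cv2,pickle
from scipy.spatial.transform import Rotation as R
from station import telemetry,optics,ctrl
def grab(n,f=None):
    d=optics.get_image(n)
    if f: cv2.imwrite('pics/'+f,d['image'][:,:,::-1])
    pickle.dump(d,open(n+'.pkl','wb'));return d
def load(n): return pickle.load(open(n+'.pkl','rb'))
def ray(d,u,v):
    M=R.from_rotvec(d['rvec']).as_matrix();c=-M.T@d['tvec']
    return c,M.T@np.array([(u-d['cx'])/d['fx'],(v-d['cy'])/d['fy'],1])
def onz(d,u,v,z):
    c,r=ray(d,u,v);return c+r*(z-c[2])/r[2]
def cloud(d):
    M=R.from_rotvec(d['rvec']).as_matrix();c=-M.T@d['tvec']
    v,u=np.mgrid[:420,:560];Z=d['depth']
    P=np.stack([(u-d['cx'])/d['fx']*Z,(v-d['cy'])/d['fy']*Z,Z],-1)@M+c
    P[Z<=0]=np.nan;return P
def obs():
    o=telemetry.get_obs();print({k:np.round(v,4).tolist() for k,v in o.items() if k in('t','tool_pos','tool_rot','contact_force','opening','grip_force')});return o
E
python3 - <<'E'
from h import *
a=grab('top');b=grab('scene')
cv2.imwrite('pics/a.png',a['image'][:,:,::-1]);cv2.imwrite('pics/b.png',b['image'][:,:,::-1])
for d in(a,b):print(ray(d,280,210),d['fx'])
o=obs();print(R.from_rotvec(o['tool_rot']).as_matrix())
E
```

```text
pics
(array([0.31876756, 0.02642676, 1.1974862 ]), array([ 0.17581562, -0.01557155, -0.9844585 ])) 535.5968620346367
(array([ 1.08942834, -0.33732253,  0.75372995]), array([-0.60590063,  0.35231857, -0.71329038])) 460.4104887917744
{'t': 0.1, 'tool_pos': [0.197, -0.5926, 0.2302], 'tool_rot': [-3.0994, -0.5016, 0.0001], 'contact_force': [-0.2996, -0.0407, -0.3205], 'grip_force': 0.0, 'opening': 0.0856}
[[ 9.48958790e-01  3.15399881e-01 -3.60041744e-04]
 [ 3.15400007e-01 -9.48957123e-01  1.79293202e-03]
 [ 2.23826369e-04 -1.81497577e-03 -9.99998328e-01]]
```

View pics/a.png

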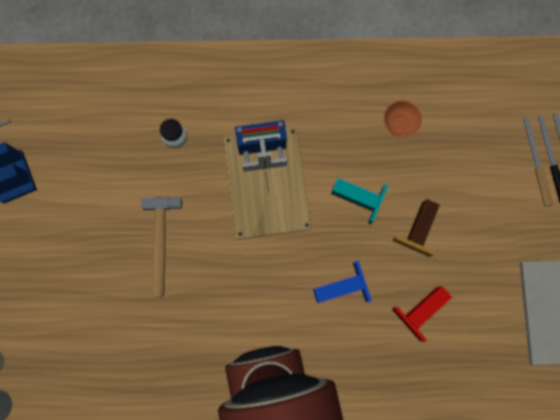

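View pics/b.png

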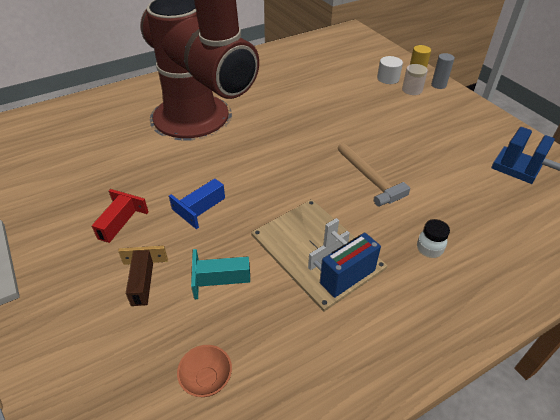

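Top view: the walnut post with brass foot is at about (420,228), with foot at (413,245) and top end at (430,205). The T-shaped candidates are turquoise (360,195), blue (343,285), red (425,312) and walnut with brass (420,228). Only the last fits. The fixture is at (266,180), with its fence at (264,160). I'll confirm with an enlarged crop and measure.

```bash
python3 - <<'E'
from h import *
d=load('top');im=d['image'];P=cloud(d)
cv2.imwrite('pics/c.png',cv2.resize(np.hstack([im[190:265,385:445],im[115:190,230:305]]),None,fx=5,fy=5,interpolation=2)[:,:,::-1])
hsv=cv2.cvtColor(im,cv2.COLOR_RGB2HSV)
# post: height-based mask in window
w=np.zeros((420,560),bool);w[190:265,385:445]=1
m=w&(P[...,2]>0.03)
Q=P[m];print('post top z',np.median(Q[:,2]),m.sum())
dark=m&(im.sum(2)<150); brass=m&(hsv[...,1]>120)&(im[...,0]>110)
for n,k in(('dark',dark),('brass',brass)):
    k=cv2.morphologyEx(k.astype(np.uint8),cv2.MORPH_OPEN,np.ones((2,2)))
    u=np.argwhere(k)[:,::-1]
    pts=np.array([onz(d,x,y,.044)[:2] for x,y in u],np.float32)
    r=cv2.minAreaRect(pts*1000);print(n,len(u),r,cv2.boxPoints(r).round(1).tolist(), pts.mean(0))
w[:]=0;w[110:250,210:325]=1
m=w&(P[...,2]>0.006)&(P[...,2]<.02)
pts=(P[m][:,:2]*1000).astype(np.float32)
m2=cv2.morphologyEx((w&(P[...,2]>0.006)).astype(np.uint8),cv2.MORPH_OPEN,np.ones((3,3)))
r=cv2.minAreaRect((P[m2>0][:,:2]*1000).astype(np.float32));print('board',r)
blk=w&(P[...,2]>.08)&(P[...,2]<.1);print('housing top',cv2.minAreaRect((P[blk][:,:2]*1000).astype(np.float32)),np.median(P[blk][:,2]))
b=w&(P[...,2]>.1);print('tongue',P[b].mean(0),b.sum())
E
```

```text
post top z 0.04423977297137949 945
dark 651 ((492.2584228515625, -305.4424133300781), (32.57393264770508, 96.5599594116211), 64.93242645263672) [[441.6000061035156, -299.70001220703125], [529.0999755859375, -340.70001220703125], [542.9000244140625, -311.1000061035156], [455.3999938964844, -270.20001220703125]] [ 0.49175853 -0.305545  ]
brass 144 ((442.849853515625, -284.30096435546875), (90.22953033447266, 8.346437454223633), 64.95706176757812) [[420.0, -323.3999938964844], [427.5, -326.8999938964844], [465.70001220703125, -245.1999969482422], [458.20001220703125, -241.6999969482422]] [ 0.44226754 -0.28519756]
board ((597.0693359375, 36.837913513183594), (240.3038787841797, 170.16802978515625), 6.969753265380859)
housing top ((669.4815063476562, 46.293853759765625), (86.93576049804688, 109.46597290039062), 5.556743621826172) 0.09076719017742307
tongue [0.63173505 0.04115978 0.11475174] 86
```

View pics/c.png

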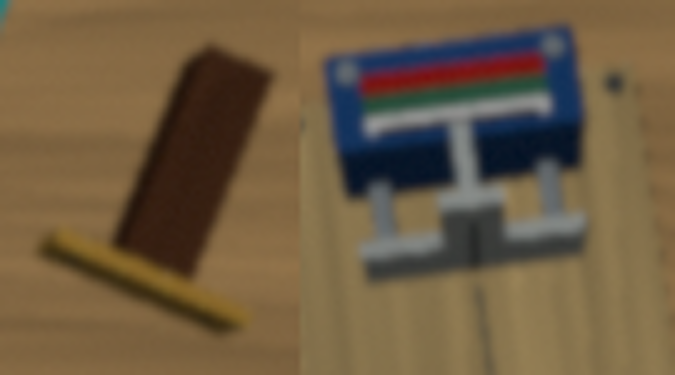

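The crop confirms the walnut post with the brass T foot lying down, and the fence at rest with the pointer in white. First I'll move above the post.

```bash
python3 -m pendant '[0,0,1,0.9,-0.55,0,1, 0,0,1,0.9,-0.55,0,1, 0,0,1,0.9,-0.55,0,1, 0,0,1,0.9,-0.55,0,1, 0,0,1,0.9,-0.55,0,1, 0,0,1,0.9,-0.55,0,1]' 60
python3 -c "
from h import *
o=obs();print(np.round(o['q'],4).tolist())"
```

```text
t: 0.85
tool_pos: [0.403, -0.3483, 0.2308]
tool_rot: [-3.125, 0.309, 0.0]
contact_force: [0.1, -0.2, -0.6]
opening: 0.0855
grip_force: 0.0
{'t': 0.85, 'tool_pos': [0.403, -0.3483, 0.2308], 'tool_rot': [-3.1254, 0.3092, 0.0004], 'contact_force': [0.1249, -0.2438, -0.5903], 'grip_force': 0.0, 'opening': 0.0855}
[-0.8527, -0.1688, 1.8261, 0.0005, 1.4852, 0.9152]
```

```bash
P='from h import *
o=obs();print(np.round(o["q"],4).tolist())'
python3 -m pendant '[0,0,0.45,0.285,-0.19,0,1, 0,0,0.45,0.285,-0.19,0,1, 0,0,0.45,0.285,-0.19,0,1]' >/dev/null; python3 -c "$P"
python3 -m pendant '[0,1,0,-0.3,0,-0.2,1, 0,1,0,-0.3,0,-0.2,1, 0,1,0,-0.3,0,-0.2,1, 0,1,0,-0.3,0,-0.2,1]' >/dev/null; python3 -c "$P"
python3 -m pendant '[0,1,0,0,0,0,1, 0,1,0,0,0,0,1, 0,1,0,0,0,0,1, 0,1,0,0,0,0,1]' >/dev/null; python3 -c "$P"
```

```text
{'t': 1.225, 'tool_pos': [0.4977, -0.3123, 0.2306], 'tool_rot': [-3.0669, 0.6795, 0.0016], 'contact_force': [-0.7979, -0.0331, -0.3549], 'grip_force': 0.0, 'opening': 0.0857}
[-0.6869, -0.0344, 1.7018, -0.0001, 1.4753, 1.32]
{'t': 1.725, 'tool_pos': [0.4122, -0.2744, 0.2896], 'tool_rot': [2.8578, -0.6408, 0.7656], 'contact_force': [-0.5224, -0.276, -0.0116], 'grip_force': 0.0, 'opening': 0.0854}
[-0.8526, -0.675, 2.1537, 0.2166, 1.184, 1.1265]
{'t': 2.225, 'tool_pos': [0.4177, -0.2782, 0.2862], 'tool_rot': [2.4956, -0.56, 1.4258], 'contact_force': [-0.4746, 0.0331, -0.0673], 'grip_force': 0.0, 'opening': 0.0855}
[-1.0057, -1.007, 2.4831, 0.6786, 0.8309, 0.763]
```

```bash
cat > kin.py <<'E'
from h import *
from scipy.optimize import least_squares
D=[([-1.369,0.053,1.613,0,1.476,-0.119],[.197,-.5926,.2302],[-3.0994,-.5016,.0001]),
([-0.8527,-0.1688,1.8261,0.0005,1.4852,0.9152],[0.403,-0.3483,0.2308],[-3.1254,0.3092,0.0004]),
([-0.6869,-0.0344,1.7018,-0.0001,1.4753,1.32],[0.4977,-0.3123,0.2306],[-3.0669,0.6795,0.0016]),
([-0.8526,-0.675,2.1537,0.2166,1.184,1.1265],[0.4122,-0.2744,0.2896],[2.8578,-0.6408,0.7656]),
([-1.0057,-1.007,2.4831,0.6786,0.8309,0.763],[0.4177,-0.2782,0.2862],[2.4956,-0.56,1.4258])]
ry=lambda a:R.from_euler('y',a);rz=lambda a:R.from_euler('z',a)
def fk(q,p):
    h,r0,a,c,b,L,y0=p
    A=rz(q[0]);B=A*ry(q[1]);C=B*ry(q[1+1]);W=C*rz(q[3])*ry(q[4])*rz(q[5])
    return A.apply([r0,y0,h])+B.apply([0,0,a])+C.apply([c,0,b])+W.apply([0,0,L]),W*rz(np.pi/2)
f=least_squares(lambda p:np.concatenate([fk(q,p)[0]-t for q,t,_ in D]+[1e-3*(np.array(p)-[.4,0,.4,0,.4,.25,.07])]),[.4,0,.4,0,.4,.25,.07])
p=f.x
def ik(pos,rot,q0):
    lo=[-3.01,-1.01,.06,-1.02,.09,-3.14];hi=[3.01,2.22,2.58,4.17,2.62,3.14]
    def e(q):
        t,W=fk(q,p);return np.r_[(t-pos)*5,(W.inv()*rot).as_rotvec()]
    s=least_squares(e,np.clip(q0,np.array(lo)+.01,np.array(hi)-.01),bounds=(lo,hi));return s.x,s.cost
if __name__=='__main__':
    print(p.round(3))
    for q,t,r in D:
        x,W=fk(q,p);print(((x-t)*1000).round(1),(W.inv()*R.from_rotvec(r)).as_rotvec().round(3))
    # candidate end poses: heading .1217, tool pitch from horizontal down 'tilt'
    hd=.1217
    for tilt in (0,15,30,45,60):
        rot=rz(hd)*R.from_matrix(np.array([[0,0,1],[0,-1,0],[1,0,0]]).T) if 0 else None
        # tool down, x along heading: columns x=(1,0,0), y=(0,-1,0), z=(0,0,-1)
        down=rz(hd)*R.from_matrix(np.diag([1.,-1,-1]))
        rot=down*ry(np.radians(90-tilt))
        zt=rot.apply([0,0,1]);g=np.array([.60-.034,.034,.09])+0
        tcp=g+zt*.019
        for q40 in (0,1.5,3.1):
            q,c=ik(tcp,rot,[.0,-.3,2.2,q40,.7,1.5 if q40<1 else -1.6]);print(tilt,q40,q.round(2),round(c,5))
E
python3 kin.py
```

```text
[ 0.236 -0.     0.425  0.093  0.61   0.279  0.074]
[ 0.  -0.2  0.6] [ 0.001  0.    -0.   ]
[ 0.   0.  -0.3] [-0.  0.  0.]
[-0.1  0.2 -0.3] [-0.  0. -0.]
[-0.  0. -0.] [ 0.  0. -0.]
[-0.  -0.1  0. ] [-0.  0. -0.]
0 0 [-0.24  0.13  2.45  2.73  1.06 -1.36] 0.0
0 1.5 [-0.24  0.13  2.45  2.73  1.06 -1.36] 0.0
0 3.1 [-0.24  0.13  2.45  2.73  1.06 -1.36] 0.0
15 0 [-0.23 -0.12  2.49  2.53  0.61 -1.14] 0.0
15 1.5 [-0.23 -0.12  2.49  2.53  0.61 -1.14] 0.0
15 3.1 [-0.23 -0.12  2.49  2.53  0.61 -1.14] 0.0
30 0 [-0.2  -0.27  2.45  1.8   0.28 -0.4 ] 0.0
30 1.5 [-0.2  -0.27  2.45  1.8   0.28 -0.4 ] 0.0
30 3.1 [-0.2  -0.27  2.45  1.8   0.28 -0.4 ] 0.0
45 0 [-0.16 -0.28  2.34  0.59  0.37  0.81] 0.0
45 1.5 [-0.16 -0.28  2.34  0.59  0.37  0.81] 0.0
45 3.1 [-0.16 -0.28  2.34  0.59  0.37  0.81] 0.0
60 0 [-0.13 -0.2   2.2   0.21  0.64  1.19] 0.0
60 1.5 [-0.13 -0.2   2.2   0.21  0.64  1.19] 0.0
60 3.1 [-0.13 -0.2   2.2   0.21  0.64  1.19] 0.0
```

```bash
cat > rel.py <<'E'
from kin import *
def tool(hd,tilt): # tilt: deg about tool y from straight down
    return rz(np.radians(hd))*R.from_matrix(np.diag([1.,-1,-1]))*ry(np.radians(tilt))
def rel(pos,rot,show=True):
    o=telemetry.get_obs();W=R.from_rotvec(o['tool_rot'])
    a=np.degrees((W.inv()*rot).as_rotvec())/30;t=W.inv().apply(np.array(pos)-o['tool_pos'])/.3
    print('t',o['t'],'turn',a.round(3),'shift',t.round(4),'F',np.round(o['contact_force'],1),'open',round(o['opening'],4),'grip',round(o['grip_force'],1))
    q,c=ik(np.array(pos),rot,o['q']);print('ik',q.round(2),round(c,6))
E
python3 -m pendant '[0,-1,0,0.1,0,0,1, 0,-1,0,0.1,0,0,1, 0,-1,0,0.1,0,0,1, 0,-1,0,0.1,0,0,1]' >/dev/null
python3 -m pendant '[0,-1,0,0.1,0,0,1, 0,-1,0,0.1,0,0,1, 0,-1,0,0.1,0,0,1, 0,-1,0,0.1,0,0,1]' >/dev/null
python3 -m pendant '[0,-1,0,0.2,0,0,1, 0,-1,0,0.2,0,0,1, 0,-1,0,0.2,0,0,1, 0,-1,0,0.2,0,0,1]' 
python3 - <<'E'
from rel import *
rel([.4863,-.3046,.009],tool(-25.07,-40))
rel([.556,-.337,.101],tool(-25.07,-40))
E
```

```text
t: 3.72
tool_pos: [0.5104, -0.3211, 0.3277]
tool_rot: [-2.857, 0.634, 0.772]
contact_force: [-0.6, -0.4, -0.6]
opening: 0.0853
grip_force: 0.0
t 3.725 turn [-0.003 -0.324  0.002] shift [ 0.4528 -0.0137  0.966 ] F [-0.6 -0.4 -0.6] open 0.0853 grip 0.0
ik [-0.63  0.62  1.42 -0.13  1.79  1.4 ] 0.0
t 3.725 turn [-0.003 -0.324  0.002] shift [ 0.5194 -0.0149  0.572 ] F [-0.6 -0.4 -0.6] open 0.0853 grip 0.0
ik [-0.61  0.67  1.17 -0.12  1.98  1.39] 0.0
```

```bash
python3 -m pendant '[0,-0.32,0,0.52,-0.015,0.57,1, 0,-0.32,0,0.52,-0.015,0.57,1, 0,-0.32,0,0.52,-0.015,0.57,1, 0,-0.32,0,0.52,-0.015,0.57,1, 0,-0.32,0,0.52,-0.015,0.57,1, 0,-0.32,0,0.52,-0.015,0.57,1]' >/dev/null
python3 - <<'E'
from rel import *
rel([.4863,-.3046,.009],tool(-25.07,-40))
grab('wrist','w1.png')
E
```

```text
t 4.475 turn [-0.    -0.021 -0.001] shift [ 0.0102 -0.001   0.4252] F [-0.9 -0.3 -0.4] open 0.0858 grip 0.0
ik [-0.63  0.62  1.42 -0.13  1.79  1.4 ] 0.0
```

View pics/w1.png

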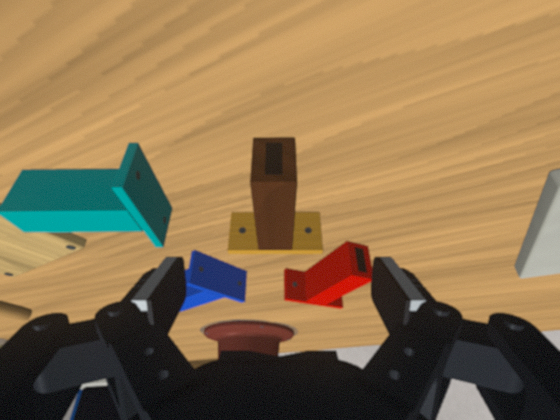

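The post is centred at column 274, between the fingertips at 184 and 372. The turquoise part at (90,190) is clear of the gripper. Descending and closing.

```bash
python3 -m pendant '[0,-0.02,0,0.01,0,0.15,1, 0,-0.02,0,0.01,0,0.3,1, 0,-0.02,0,0.01,0,0.38,1, 0,-0.02,0,0.01,0,0.42,1, 0,-0.02,0,0.01,0,0.42,1, 0,-0.02,0,0.01,0,0.42,1]'
python3 - <<'E'
from rel import *
rel([.4863,-.3046,.009],tool(-25.07,-40))
E
```

```text
t: 5.28
tool_pos: [0.4877, -0.3054, 0.0087]
tool_rot: [-2.753, 0.612, 1.004]
contact_force: [-0.6, 0.8, -0.1]
opening: 0.0861
grip_force: 0.0
t 5.275 turn [ 0.     0.002 -0.   ] shift [-0.0047 -0.0003  0.0028] F [-0.6  0.8 -0.1] open 0.0861 grip 0.0
ik [-0.63  0.62  1.42 -0.13  1.79  1.4 ] 0.0
```

```bash
python3 -m pendant '[0,0,0,0,0,0,0, 0,0,0,0,0,0,0, 0,0,0,0,0,0,0, 0,0,0,0,0,0,0, 0,0,0,0,0,0,0, 0,0,0,0,0,0,0, 0,0,0,0,0,0,0, 0,0,0,0,0,0,0]' 90
```

```text
t: 6.28
tool_pos: [0.4865, -0.3042, 0.0072]
tool_rot: [-2.749, 0.611, 1.007]
contact_force: [2.9, 2.0, 4.4]
opening: 0.0316
grip_force: 76.9
```

```bash
cat >> rel.py <<'E'
def fr(y,z):
    y=np.array(y);z=np.array(z);return R.from_matrix(np.stack([np.cross(y,z),y,z],1))
HD=np.radians(6.97);FX=np.array([np.cos(HD),np.sin(HD),0]);FY=np.array([-FX[1],FX[0],0]);FO=np.array([.5971,.0368,0])
def target(fx,fy,fz,name='tp.npz'):
    k=np.load(name);Rt=fr(-FX,[0,0,1]);pt=FO+FX*fx+FY*fy+[0,0,fz]
    r=R.from_matrix(k['R']);W=Rt*r.inv();return pt-W.apply(k['t']),W
E
python3 - <<'E'
from rel import *
o=telemetry.get_obs();W=R.from_rotvec(o['tool_rot']);a=np.radians(-25.07)
z=[np.cos(a),np.sin(a),0];Rp=fr([0,0,1],z);F=np.array([.4392,-.2826,.022])
np.savez('tp.npz',R=(W.inv()*Rp).as_matrix(),t=W.inv().apply(F-o['tool_pos']))
p,W=target(-.03,0,.012+.05);print(p)
rel(p,W)
E
python3 -m pendant '[0,0,0,-0.1,0,-0.12,0, 0,0,0,-0.2,0,-0.24,0, 0,0,0,-0.32,0,-0.38,0, 0,0,0,-0.43,0,-0.51,0, 0,0,0,-0.43,0,-0.51,0, 0,0,0,-0.43,0,-0.51,0]'
python3 - <<'E'
from rel import *
p,W=target(-.03,0,.012+.05);rel(p,W)
E
```

```text
[0.58191004 0.03539155 0.11404542]
t 6.275 turn [ 0.096  2.914 -1.182] shift [-0.3758 -1.1605 -0.1469] F [2.9 2.  4.4] open 0.0316 grip 76.9
ik [-0.18 -0.37  2.37  0.67  0.37  0.74] 0.0
t: 7.02
tool_pos: [0.4858, -0.3045, 0.2042]
tool_rot: [-2.748, 0.611, 1.011]
contact_force: [-0.7, 0.2, -4.7]
opening: 0.0312
grip_force: 78.2
t 7.025 turn [ 0.096  2.919 -1.182] shift [ 0.0505 -1.1619  0.3523] F [-0.7  0.2 -4.7] open 0.0312 grip 78.2
ik [-0.18 -0.37  2.37  0.67  0.37  0.74] 0.0
```

```bash
python3 -m pendant '[0.03,0.95,-0.39,0,-0.4,0,0, 0.03,0.95,-0.39,0,-0.4,0,0, 0.03,0.95,-0.39,0,-0.4,0,0, 0.03,0.95,-0.39,0,-0.4,0,0, 0.03,0.95,-0.39,0,-0.4,0,0]'
python3 - <<'E'
from rel import *
p,W=target(-.04,0,.012+.09);rel(p,W)
E
```

```text
t: 7.65
tool_pos: [0.5365, -0.196, 0.2047]
tool_rot: [-2.977, 0.38, 0.279]
contact_force: [0.9, -0.2, -4.7]
opening: 0.0312
grip_force: 79.1
t 7.65 turn [ 0.061  1.975 -0.796] shift [-0.0352 -0.7502  0.2593] F [ 0.9 -0.2 -4.7] open 0.0312 grip 79.1
ik [-0.18 -0.48  2.37  0.54  0.47  0.88] 0.0
```

```bash
python3 -m pendant '[0.03,0.95,-0.39,-0.05,-0.4,0,0, 0.03,0.95,-0.39,-0.05,-0.4,0,0, 0.03,0.95,-0.39,-0.05,-0.4,0,0, 0.03,0.95,-0.39,-0.05,-0.4,0,0, 0.03,0.95,-0.39,-0.05,-0.4,0,0]'
python3 - <<'E'
from rel import *
p,W=target(-.04,0,.012+.09);rel(p,W)
E
```

```text
t: 8.28
tool_pos: [0.5545, -0.0781, 0.2219]
tool_rot: [-3.005, 0.117, -0.493]
contact_force: [0.7, 0.1, -4.2]
opening: 0.0315
grip_force: 80.1
t 8.275 turn [ 0.03   1.02  -0.407] shift [-0.0501 -0.3512  0.2622] F [ 0.7  0.1 -4.2] open 0.0315 grip 80.1
ik [-0.18 -0.48  2.37  0.54  0.47  0.88] 0.0
```

```bash
python3 -m pendant '[0.03,1,-0.41,-0.05,-0.35,0.1,0, 0.03,1,-0.41,-0.05,-0.35,0.1,0, 0.03,1,-0.41,-0.05,-0.35,0.1,0, 0.03,1,-0.41,-0.05,-0.35,0.1,0, 0.03,1,-0.41,-0.05,-0.35,0.26,0, 0.03,1,-0.41,-0.05,-0.35,0.26,0, 0.03,1,-0.41,-0.05,-0.35,0.26,0]'
python3 - <<'E'
from rel import *
p,W=target(-.04,0,.012+.03);rel(p,W)
a=grab('wrist');b=grab('scene')
cv2.imwrite('pics/d.png',np.hstack([cv2.resize(b['image'][150:330,200:420],None,fx=2,fy=2),cv2.resize(a['image'],(360,360))])[:,:,::-1])
E
```

```text
t: 9.15
tool_pos: [0.5735, 0.0338, 0.1577]
tool_rot: [-2.803, -0.176, -1.289]
contact_force: [0.3, 0.2, -3.4]
opening: 0.0313
grip_force: 81.3
t 9.15 turn [-0.003  0.012  0.005] shift [-0.1641 -0.002   0.1345] F [ 0.3  0.2 -3.4] open 0.0313 grip 81.3
ik [-0.18 -0.35  2.4   0.76  0.34  0.64] 0.0
```

View pics/d.png

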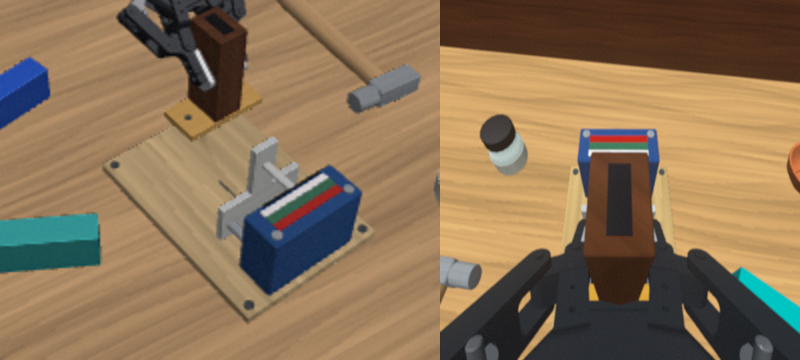

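The post is upright in the grasp over the board, with the foot at crop (215,105) and the fence clear in front. I'll measure its tilt and foot from the scene depth.

```bash
cat > meas.py <<'E'
from rel import *
def meas(d=None):
    d=d or grab('scene');P=cloud(d);im=d['image'].astype(int);h=cv2.cvtColor(d['image'],cv2.COLOR_RGB2HSV)
    Q=(P-FO);X=Q@FX;Y=Q@FY;Z=P[...,2]
    box=(abs(Y)<.07)&(X>-.12)&(X<.06)&(Z>.012)
    waln=box&(Z>.03)&(abs(Y)<.03)&(im[...,0]-im[...,2]>15)&(im[...,0]<120)&(Z<.22)
    er=cv2.erode(waln.astype(np.uint8),np.ones((3,3)))>0
    # front face: normals near +FX by RANSAC on x vs (y,z)
    A=np.stack([X[er],Y[er],Z[er]],1)
    x0=np.percentile(A[:,0],99) ; best=None
    rng=np.random.default_rng(0)
    for _ in range(400):
        s=A[rng.choice(len(A),3,False)];G=np.c_[s[:,1:],[1,1,1]]
        if abs(np.linalg.det(G))<1e-7: continue
        c=np.linalg.solve(G,s[:,0]); 
        if abs(c[0])>.3 or abs(c[1])>.3: continue
        i=abs(np.c_[A[:,1:],np.ones(len(A))]@c-A[:,0])<.0015
        if best is None or i.sum()>best.sum(): best=i
    B=A[best];c=np.linalg.lstsq(np.c_[B[:,1:],np.ones(len(B))],B[:,0],rcond=None)[0]
    print('front face: n',len(B),'/',len(A),'dx/dy(yaw) %.3f dx/dz(lean) %.3f'%(c[0],c[1]),'x at z=.06: %.4f'%(c[2]+.06*c[1]),'y range',np.percentile(B[:,1],[1,99]).round(4),'z range',np.percentile(B[:,2],[1,99]).round(4))
    br=box&(h[...,1]>130)&(im[...,0]>130)&(im[...,0]-im[...,2]>80)
    br=cv2.erode(br.astype(np.uint8),np.ones((2,2)))>0
    if br.sum()>20: print('brass n',br.sum(),'X',np.percentile(X[br],[2,98]).round(4),'Y',np.percentile(Y[br],[2,98]).round(4),'Z',np.percentile(Z[br],[2,50,98]).round(4))
    al=(abs(Y)<.05)&(X>.01)&(X<.06)&(Z>.065)&(Z<.125)&(abs(im[...,0]-im[...,2])<25)
    if al.sum()>5: print('tongue n',al.sum(),'X',np.percentile(X[al],[2,50,98]).round(4),'Y',np.percentile(Y[al],[2,98]).round(4))
    return d
E
python3 -c "
from meas import *
meas(load('scene'))"
```

```text
front face: n 362 / 601 dx/dy(yaw) 0.003 dx/dz(lean) 0.009 x at z=.06: -0.0200 y range [-0.0163  0.013 ] z range [0.127  0.2161]
brass n 223 X [-0.0579 -0.0192] Y [-0.0416  0.0414] Z [0.1169 0.1194 0.1218]
tongue n 322 X [0.0298 0.0362 0.0563] Y [-0.0137  0.0149]
```

```bash
python3 -m pendant '[0,0.01,0,-0.06,0,0.05,0, 0,0.01,0,-0.13,0,0.11,0, 0,0.01,0,-0.19,0,0.155,0, 0,0.01,0,-0.22,0,0.18,0, 0,0.01,0,-0.22,0,0.18,0, 0,0.01,0,-0.22,0,0.18,0, 0,0.01,0,-0.22,0,0.18,0]'
python3 - <<'E'
from meas import *
meas()
p,W=target(-.04,0,.012);rel(p,W)
E
```

```text
t: 10.12
tool_pos: [0.5704, 0.0342, 0.0716]
tool_rot: [-2.798, -0.179, -1.298]
contact_force: [-0.2, -0.5, -4.1]
opening: 0.0314
grip_force: 81.4
front face: n 317 / 602 dx/dy(yaw) 0.009 dx/dz(lean) 0.008 x at z=.06: -0.0224 y range [-0.0149  0.013 ] z range [0.0397 0.135 ]
brass n 213 X [-0.0606 -0.0226] Y [-0.0401  0.0429] Z [0.03   0.0326 0.0348]
tongue n 326 X [0.0301 0.0362 0.0559] Y [-0.0135  0.0155]
t 10.175 turn [-0.003 -0.     0.008] shift [-0.0144  0.001   0.0201] F [ 0.6  0.6 -3.6] open 0.0308 grip 81.4
ik [-0.18 -0.28  2.4   0.95  0.29  0.44] 0.0
```

```bash
for i in 1; do python3 -m pendant '[0,0,0,-0.01,0,0.008,0, 0,0,0,-0.015,0,0.0125,0, 0,0,0,-0.015,0,0.0125,0, 0,0,0,-0.015,0,0.0125,0]'; done
python3 -m pendant '[0,0,0,-0.005,0,0.004,0, 0,0,0,-0.005,0,0.004,0]'|sed -n '2p;4p'
python3 -m pendant '[0,0,0,-0.005,0,0.004,0, 0,0,0,-0.005,0,0.004,0]'|sed -n '2p;4p'
```

```text
t: 10.68
tool_pos: [0.5692, 0.0344, 0.0636]
tool_rot: [-2.8, -0.178, -1.294]
contact_force: [0.2, 0.0, -4.0]
opening: 0.031
grip_force: 81.4
tool_pos: [0.57, 0.0343, 0.063]
contact_force: [-0.5, 0.6, 0.3]
tool_pos: [0.5712, 0.0343, 0.0629]
contact_force: [-5.2, 3.3, 9.3]
```

```bash
python3 -m pendant '[0,0,0,0.0025,0,-0.002,0, 0,0,0,0.0025,0,-0.002,0, 0,0,0,0.0025,0,-0.002,0]'
python3 - <<'E'
from meas import *
d=meas()
p,W=target(-.04,0,.012);rel(p,W)
cv2.imwrite('pics/e.png',cv2.resize(d['image'][150:330,200:420],None,fx=3,fy=3)[:,:,::-1])
E
```

```text
t: 11.55
tool_pos: [0.5706, 0.0341, 0.0629]
tool_rot: [-2.799, -0.178, -1.299]
contact_force: [-1.4, 1.5, 6.4]
opening: 0.0311
grip_force: 81.7
front face: n 301 / 543 dx/dy(yaw) 0.001 dx/dz(lean) 0.002 x at z=.06: -0.0223 y range [-0.0155  0.0131] z range [0.0368 0.1263]
brass n 215 X [-0.06  -0.022] Y [-0.0411  0.0428] Z [0.0208 0.0238 0.0266]
tongue n 328 X [0.0298 0.036  0.0566] Y [-0.0166  0.0152]
t 11.6 turn [-0.002 -0.002  0.008] shift [0.0059 0.0001 0.001 ] F [-0.5  1.6  5.3] open 0.0311 grip 81.7
ik [-0.18 -0.28  2.4   0.95  0.29  0.44] 0.0
```

View pics/e.png

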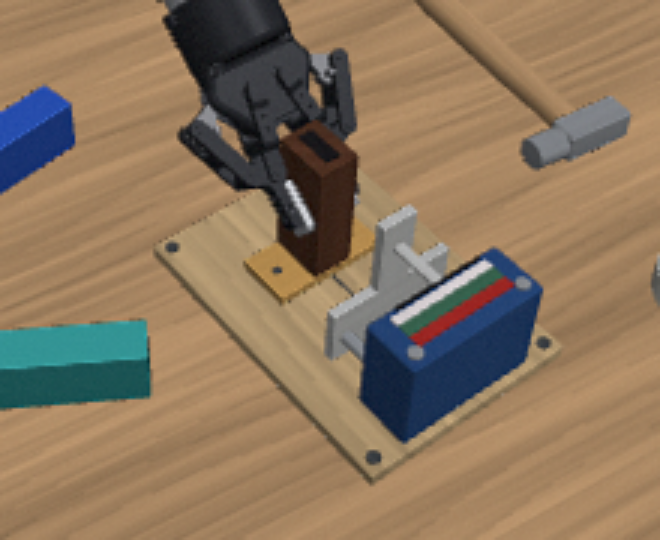

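```bash
python3 - <<'E'
from rel import *
o=telemetry.get_obs();W=R.from_rotvec(o['tool_rot']);print('fwd 45mm',W.inv().apply(FX*.045/.3).round(4),'fwd1mm',W.inv().apply(FX/300).round(5),'up1mm',W.inv().apply([0,0,1/300]).round(5))
E
```

```text
fwd 45mm [0.0968 0.0007 0.1146] fwd1mm [2.15e-03 2.00e-05 2.55e-03] up1mm [ 2.55e-03  1.00e-05 -2.15e-03]
```

```bash
python3 -m pendant '[0,0,0,0.017,0,0.0185,0, 0,0,0,0.033,0,0.0375,0, 0,0,0,0.049,0,0.0565,0, 0,0,0,0.066,0,0.0755,0, 0,0,0,0.082,0,0.0945,0, 0,0,0,0.0975,0,0.114,0, 0,0,0,0.0975,0,0.114,0, 0,0,0,0.0975,0,0.114,0]'
python3 - <<'E'
from meas import *
d=meas()
p,W=target(-.04+.045,0,.012);rel(p,W)
E
```

```text
t: 12.6
tool_pos: [0.6153, 0.0395, 0.0628]
tool_rot: [-2.799, -0.176, -1.299]
contact_force: [4.4, -0.6, 3.6]
opening: 0.0313
grip_force: 81.6
front face: n 77 / 315 dx/dy(yaw) 0.026 dx/dz(lean) 0.002 x at z=.06: 0.0229 y range [-0.0157  0.0116] z range [0.0586 0.1269]
brass n 106 X [-0.0168  0.0147] Y [-0.0408 -0.0164] Z [0.0209 0.0238 0.0271]
tongue n 419 X [0.0105 0.0355 0.0557] Y [-0.0262  0.0147]
t 12.65 turn [-0.001 -0.001  0.005] shift [0.0064 0.     0.0009] F [ 5.  -0.3  4.1] open 0.031 grip 81.6
ik [-0.15 -0.14  2.29  0.98  0.25  0.42] 0.0
```

```bash
python3 -m pendant '[0,0,0,0.0086,0,0.0102,0, 0,0,0,0.0172,0,0.0204,0, 0,0,0,0.0258,0,0.0306,0, 0,0,0,0.0258,0,0.0306,0, 0,0,0,0.0258,0,0.0306,0]'
cat > fence.py <<'E'
from rel import *
# bar on top of fence & tongue: X of top edge of the tongue from top & scene cameras
for n in('top','scene'):
    d=grab(n);P=cloud(d);im=d['image'].astype(int);Q=P-FO;X=Q@FX;Y=Q@FY;Z=P[...,2]
    g=(abs(im[...,0]-im[...,2])<30)&(im.sum(2)>240)
    m=g&(abs(Y)<.06)&(X>.02)&(X<.068)&(Z>.045)&(Z<.064)&(abs(Y)>.02)
    t=g&(abs(Y)<.016)&(X>.02)&(X<.068)&(Z>.112)&(Z<.124)
    for k,w in(('wing',m),('tongue',t)):
        if w.sum()>4:print(n,k,w.sum(),'X',np.percentile(X[w],[3,50,97]).round(4))
o=telemetry.get_obs();x=(np.array(o['tool_pos'])-FO)@FX;print('tool x fixture %.4f'%x,'F',R.from_euler('z',-HD).apply(o['contact_force']).round(1),o['t'])
E
python3 fence.py
```

```text
t: 13.28
tool_pos: [0.6264, 0.0411, 0.0628]
tool_rot: [-2.799, -0.177, -1.299]
contact_force: [-11.7, -3.1, 16.4]
opening: 0.0315
grip_force: 84.1
top wing 123 X [0.0356 0.0384 0.044 ]
top tongue 65 X [0.0247 0.0384 0.0435]
scene wing 160 X [0.0358 0.0419 0.0434]
scene tongue 81 X [0.0354 0.0417 0.0433]
tool x fixture 0.0296 F [-11.   -0.3  16.1] 13.375
```

```bash
python3 -m pendant '[0,0,0,0.005,0,0.001,0, 0,0,0,0.0105,0,0.0065,0, 0,0,0,0.0165,0,0.0115,0, 0,0,0,0.022,0,0.016,0, 0,0,0,0.022,0,0.016,0, 0,0,0,0.022,0,0.016,0]' | grep -E 'pos|force'
python3 fence.py; python3 -c "
from meas import *
meas(load('scene'))"
```

```text
tool_pos: [0.6327, 0.0419, 0.0628]
contact_force: [-18.2, -4.5, 17.7]
grip_force: 85.0
top wing 120 X [0.0417 0.0447 0.0498]
top tongue 63 X [0.0241 0.0453 0.0505]
scene wing 119 X [0.0416 0.0478 0.0496]
scene tongue 82 X [0.0419 0.0479 0.0499]
tool x fixture 0.0359 F [-18.8  -2.3  17.3] 14.225
front face: n 30 / 262 dx/dy(yaw) -0.128 dx/dz(lean) 0.281 x at z=.06: 0.0204 y range [-0.0156  0.0116] z range [0.0376 0.1267]
brass n 98 X [0.0003 0.0284] Y [-0.0412 -0.0167] Z [0.0214 0.0239 0.0258]
tongue n 571 X [0.0118 0.0433 0.0546] Y [-0.028   0.0144]
```

```bash
python3 -m pendant '[0,0,0,0.0025,0,-0.002,0, 0,0,0,0.005,0,-0.0043,0, 0,0,0,0.005,0,-0.0043,0, 0,0,0,0.005,0,-0.0043,0]' | grep -E 'pos|force'
python3 fence.py; python3 -c "
from meas import *
d=load('scene');a=grab('wrist')
cv2.imwrite('pics/f.png',np.hstack([cv2.resize(d['image'][170:310,270:400],(446,480),interpolation=2),cv2.resize(a['image'][100:380,180:380],(343,480))])[:,:,::-1])"
```

```text
tool_pos: [0.6318, 0.0419, 0.0628]
contact_force: [-7.6, -4.9, 4.8]
grip_force: 82.7
top wing 117 X [0.0412 0.0434 0.0487]
top tongue 57 X [0.0255 0.0441 0.0494]
scene wing 126 X [0.0411 0.0471 0.0489]
scene tongue 74 X [0.0411 0.0473 0.0487]
tool x fixture 0.0350 F [-8.1 -2.8  4.5] 14.825
```

View pics/f.png

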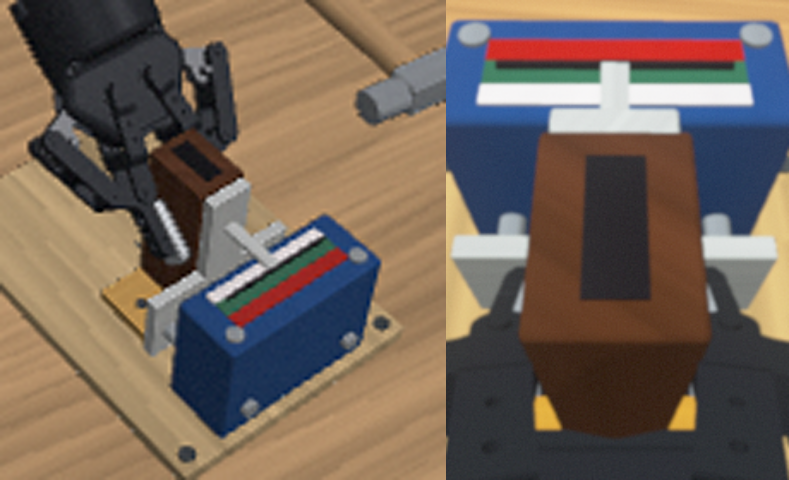

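The post is seated against the fence, with the foot on the board and the pointer inside green at about 11 mm. I'll nudge it toward 13 mm and hold.

```bash
python3 -m pendant '[0,0,0,0.0027,0,0.0032,0, 0,0,0,0.0054,0,0.0064,0, 0,0,0,0.0054,0,0.0064,0, 0,0,0,0.0054,0,0.0064,0, 0,0,0,0.0054,0,0.0064,0, 0,0,0,0.0054,0,0.0064,0]' | grep -E 'pos|force'
python3 fence.py
python3 -c "
from meas import *
meas(load('scene'));p,W=target(.02,0,.012);rel(p,W)"
```

```text
tool_pos: [0.634, 0.0421, 0.0628]
contact_force: [-13.2, -5.6, 9.9]
grip_force: 83.9
top wing 125 X [0.0434 0.046  0.0518]
top tongue 58 X [0.027  0.047  0.0516]
scene wing 111 X [0.0431 0.049  0.0511]
scene tongue 81 X [0.0423 0.0493 0.0511]
tool x fixture 0.0372 F [-14.9  -4.8   9.6] 15.725
front face: n 35 / 254 dx/dy(yaw) 0.062 dx/dz(lean) 0.103 x at z=.06: 0.0320 y range [-0.0159  0.0122] z range [0.0505 0.1278]
brass n 101 X [0.0026 0.0307] Y [-0.041 -0.016] Z [0.0209 0.0237 0.0261]
tongue n 578 X [0.0116 0.0439 0.0549] Y [-0.0276  0.0146]
t 15.725 turn [-0.002  0.01   0.005] shift [-0.0022  0.0012 -0.0091] F [-14.2  -6.6   9.6] open 0.0308 grip 83.9
ik [-0.14 -0.1   2.26  0.99  0.24  0.43] 0.0
```

Displacement is about 13.2 mm, which is mid-green. Holding for 3 s.

```bash
for i in 1; do python3 -m pendant '[0,0,0,0,0,0,0, 0,0,0,0,0,0,0, 0,0,0,0,0,0,0, 0,0,0,0,0,0,0, 0,0,0,0,0,0,0, 0,0,0,0,0,0,0, 0,0,0,0,0,0,0, 0,0,0,0,0,0,0, 0,0,0,0,0,0,0, 0,0,0,0,0,0,0, 0,0,0,0,0,0,0, 0,0,0,0,0,0,0]' | grep -E 'pos|force'; done
python3 -m pendant '[0,0,0,0,0,0,0, 0,0,0,0,0,0,0, 0,0,0,0,0,0,0, 0,0,0,0,0,0,0, 0,0,0,0,0,0,0, 0,0,0,0,0,0,0, 0,0,0,0,0,0,0, 0,0,0,0,0,0,0, 0,0,0,0,0,0,0, 0,0,0,0,0,0,0, 0,0,0,0,0,0,0, 0,0,0,0,0,0,0]' | grep -E 'pos|force'
python3 fence.py; python3 -c "
from h import *
d=load('top');a=load('scene')
cv2.imwrite('pics/g.png',np.hstack([cv2.resize(d['image'][90:260,130:440],(480,263)),cv2.resize(a['image'][170:310,270:400],(244,263))])[:,:,::-1])"
```

```text
tool_pos: [0.634, 0.0421, 0.0628]
contact_force: [-14.1, -4.2, 9.9]
grip_force: 83.9
tool_pos: [0.634, 0.0421, 0.0628]
contact_force: [-13.6, -5.2, 9.8]
grip_force: 83.9
top wing 125 X [0.0435 0.0462 0.0513]
top tongue 59 X [0.0234 0.0467 0.0513]
scene wing 113 X [0.0426 0.049  0.051 ]
scene tongue 84 X [0.0426 0.0493 0.0508]
tool x fixture 0.0372 F [-15.2  -4.4   9.3] 18.825
```

View pics/g.png

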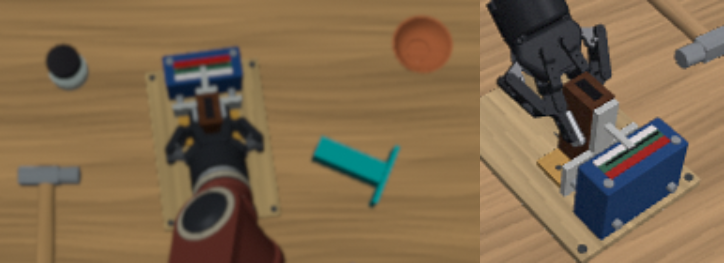

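The push has been steady for 3 s. The post is upright at crop (208,110) and centred on the fence. The jar (68,65), hammer (48,175) and bowl (422,43) are where they were.

```bash
python3 -c "
from station import ctrl
print(ctrl.finish_job())"
```

```text
the job is handed in; nothing more can be done
None
```

I stood the walnut post upright on the baseboard and pressed it against the middle of the fence at about 13 mm (roughly 9 N, mid-green), held it steady for over 3 s, and handed the job in while still pushing, with the hammer, jar and bowl untouched.

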